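# Fish a dropped spacer ring out from under a low shelf

## Robot

A 6-joint arm with a two-finger parallel gripper is mounted at the origin on a cart in front of the work surface, level with it; the furniture and walls round the work are solid. World frame = base frame: x ahead of the robot, y to its left, z up, the work surface at z = 0. Lengths are in m, angles in rad, forces in N, time in s.
With the tool pointing down it reaches from about 0.25 to 0.775 m from the base axis. Payload 4 kg.
Tool frame: the origin (TCP) lies midway between the tips of the shut fingers; the grasp point (between the pads) lies 19 mm behind it; z points along the fingers, y is the line along which they close (so a half turn about z gives the same grasp; the last joint's range is limited). The gripper opens to 85 mm and grips with 20 to 120 N. Pads are 22 mm wide; open, the fingers measure 114 mm over their backs; the gripper's body (76 mm by 85 mm) begins 54 mm behind the grasp point. The pads swing forward as they close: fully open they stand 13 mm farther back than shut.
Start: joints at [1.023, 0.087, 1.371, -0, 1.684, -0.103], TCP at [0.237, 0.496, 0.231] pointing down, gripper open.
Joint ranges: [-3.1, 3.1], [-0.76, 2.03], [0.27, 2.55], [-1.08, 4.22], [0.17, 2.65], [-2.57, 2.57]. Speed limits (rad/s): [2.79, 2.79, 3.14, 3.14, 3.14, 3.14].

## Interface

Orientations are given as a 3x3 rotation matrix whose columns are the frame's x, y, z axes.
In Python, from cell import ctrl, imaging, order gives the robot as it stands. The module is installed in compiled form; this text tells all that it offers.
- The arm moves only by the tool arm_command, never from a script. Its argument "steps" is a list of rows, each an object of numbers: "claw": the closure, from 0 (fully open) to 1 (shut); "x", "y", "z": the shift along the world's x, y, z in m; "ax", "ay", "az": the turn, a rotation vector about the world's x, y, z in degrees. In form: [{"claw": .., "x": .., "y": .., "z": .., "ax": .., "ay": .., "az": ..}, ...]. A call has 1 to 8 rows; each row shifts and turns the commanded pose from where the row before left it; what a row does not reach is not made up. A row lasts 1/8 s, in which the tool goes at most 62.5 mm and 10.7 degrees, less where a joint would pass 70% of its speed; a pose out of reach is approached as far as the arm can. A call with a gripper value outside its range is refused whole. The fingers move at their own pace and stop on an object; "grip_force" is the grip in N (left out, the last holds). Time passes only in rows, so rows that do not move let the fingers close. It gives the time, the measured TCP pose, the force, the opening and the grip force at its end, in the units of the state.
- ctrl.sense(): the state, without advancing time (a new reading comes with each control period).
- imaging.camera(name): name is "side" or "top" or "wrist"; returns the picture (400x640x3 uint8, red, green, blue); there is no depth.
- imaging.camera_params(name): a dict with "vfov" (degrees; the focal length in pixels is half the picture's height over the tangent of half this angle, whatever the lens; pixels are square), "cx", "cy" (the principal point, pixels), "R" (3x3) and "t" (3): a world point X has camera coordinates R X + t. Camera axes: x right, y down, z forward; pixel columns grow to the right and rows downward; lengths in m; the calibration is good to about 2 mm. The wrist camera is an equidistant fisheye: a pixel r from the principal point sees the ray r / f radians off the axis. A picture is of the moment at which its call begins: read the wrist's pose just before it. camera_params takes no time and is no camera call; for the wrist camera it gives the pose at the moment of the call.
- order.close_job(): hands the job in; it is judged then, once.
The state is a dict: "t": time; "joints": joint angles; "qvel": joint speeds; "joint_efforts": joint torques, N m; "eef_pos": TCP position; "tool_rot": TCP orientation; "force": force on the tool from outside, world axes, zero at the start; "moment": the same for the moment, N m; "width": finger opening in m; "finger_force": force on a finger pad.
Only numpy, scipy, OpenCV 4.12 (cv2) and the standard library are available. Lean on these libraries where they do the work, as an engineer would, in place of code of your own. Each camera call takes 0.05 s, during which the arm holds its last target. There are 200 camera calls.

## Task

A steel spacer ring has rolled under the low plywood shelf on the workbench. Take the flat retrieving hook, feel gently along the skirt strip under the shelf's front edge for the cable cut-out without shoving hard against the shelf, reach through it and catch the ring with the hook, and drag the ring out to the front. Leave the ring lying flat and the hook standing on its sole, both on the bench wholly clear in front of the shelf.

Things in the scene. Friction and masses are not known exactly. Their poses are not given: they have to be found in the camera images.
- shelf: Low plywood shelf, fixed to the bench, tape measure, blue box and drill-bit block fixed on it; 360 mm wide, 125 deep, top 50 mm and underside 34 mm above the bench, ends closed by 15 mm panels, back closed. Origin: on the bench below the middle of the front edge; x points inwards (depth under the shelf), y to the left along the edge, z up. Neither shelf nor strip may be pushed with more than 20 N.
- skirt_mid (a point): Point of the shelf, on the bench below the middle of the skirt strip's track (18 mm behind the front edge). The black rubber strip, 12 to 24 mm behind the edge and almost down to the bench, closes the front but for one full-height cut-out 40 mm wide, edges rounded (3 mm). The cut-out's middle is somewhere from 45 mm left to 45 mm right of here: dark, not measured, to be felt for.
- cheek_end (a point): Point on the bench, 34 mm behind the front edge and 72 mm left of its middle: inner rear corner of the left fixed cheek. The two cheeks (26 to 34 mm behind the edge, from 72 mm off the middle out to the end panels, left and right alike) close the ends behind the strip, which keeps its place along the track but gives up to 6 mm in or out, 2.5 N per mm.
- hook: Retrieving hook, 0.16 kg: flat steel strip 12 mm wide, 3 thick (11 to 14 mm above the sole), along +x to a spade end with a down-turned tip; upright beech grip (28 mm along x, 18 across y, top 78 mm above the sole) on a sole 32 x 30 mm, 11 thick. Origin: centre of the sole's underside, z up along the grip. Stands by itself on sole and tip, strip level. Pinch the grip across y from above.
- hook_tip (a point): Lower end of the hook's down-turned tip, 175 mm along +x from the hook's origin, level with the sole's underside. The tip is 8 mm long (x), 10 mm wide (y) and reaches 11 mm below the strip. Above it the strip widens to a spade end 24 mm wide and 16 mm long that ends 5 mm beyond the tip's middle.
- spacer: Bright steel ring lying flat, outside diameter 34 mm, bore 18, 9 thick, 45 g. Origin: centre of its underside. At the start hidden on the bench under the shelf, its centre 72 to 82 mm behind the front edge and at most 10 mm left or right of the shelf's middle. The hook's tip fits loosely into its bore; lifted 12 mm off the bench the hook passes over the ring and still under the shelf.

How it is judged:
By the outcome, as a careful person would: the job done as asked, in the order asked, and still so for the second after the job is handed in, with the robot touching nothing.
It also fails if it takes over 67 s, if anything falls off the work surface, if the arm or the gripper's body presses on something with over 40 N, if the wrist force passes 120 N, or if a joint passes its speed limit or range.

## Working session

There is one attempt and no reset: what is moved stays moved. The work goes in short steps, Python scripts to look and compute and a tool call to move; the robot and the scene stay as the last step left them, time stands still between calls to the robot, and variables do not carry over. Pictures are saved under pics/ and viewed, at most 10 in all, crops included, and the job is handed in when it is done.

Besides the shell and the picture viewer there is one more tool, called after "Call:" in YAML: its name, and indented under it one key for each argument. arm_command: Moves the arm, as the interface text tells. Its arguments: {"type":"object","properties":{"steps":{"type":"array"},"grip_force":{"type":"number"}},"required":["steps"]}

```bash
mkdir -p pics; python3 - <<'E'
from cell import ctrl, imaging
import cv2,json,numpy as np
for n in ("top","side"):
    im=imaging.camera(n); cv2.imwrite(f"pics/{n}0.png",im[:,:,::-1])
    p=imaging.camera_params(n); print(n,{k:np.round(v,4).tolist() for k,v in p.items()if not isinstance(v,str)})
s=ctrl.sense(); print(s["t"],s["eef_pos"],s["tool_rot"],s["force"],s["width"])
E
```

```text
top {'vfov': 50.8741, 'cx': 317.6247, 'cy': 192.9298, 'R': [[0.0244, -0.9993, 0.028], [-0.9871, -0.0285, -0.1573], [0.158, -0.0238, -0.9872]], 't': [0.1393, 0.5728, 0.8181]}
side {'vfov': 45.7371, 'cx': 315.8625, 'cy': 196.1085, 'R': [[0.9007, -0.4344, 0.0069], [-0.2667, -0.5655, -0.7804], [0.343, 0.7011, -0.6252]], 't': [-0.4361, 0.274, 0.7038]}
0.1 [0.23641631 0.49609292 0.23022784] [[-9.02710146e-01  4.30247976e-01 -1.03504232e-03]
 [ 4.30249182e-01  9.02708473e-01 -1.74756848e-03]
 [ 1.82453667e-04 -2.02287391e-03 -9.99997937e-01]] [1.04649625 0.06814767 0.08239214] 0.0854544099992744
```

View pics/top0.png

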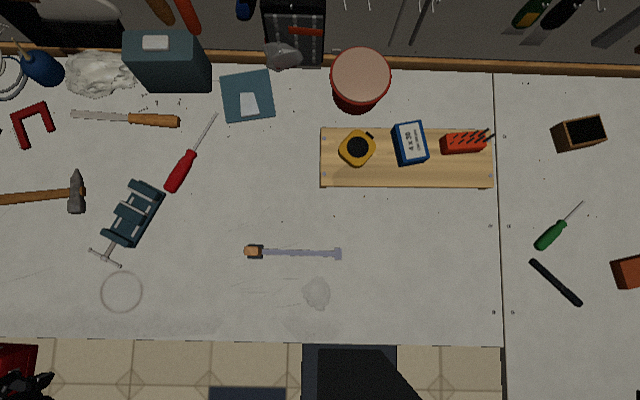

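View pics/side0.png

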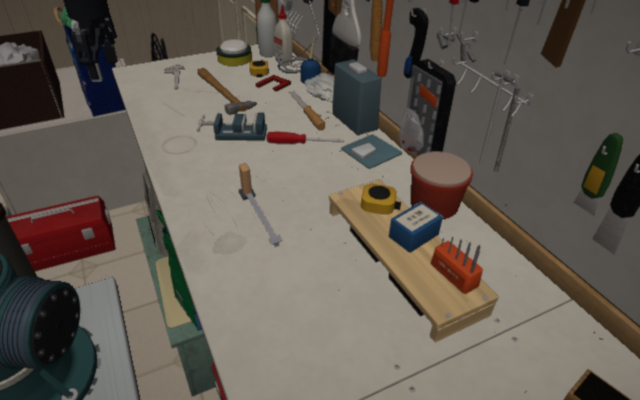

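The top view shows the shelf with its front edge at about (320,187)–(493,188), the hook grip at (254,252) and the hook tip at (340,254). The side view shows the front skirt with the dark strip near (350,235)–(420,310). I'll enlarge both regions next.

```bash
python3 - <<'E'
import cv2,numpy as np
t=cv2.imread("pics/top0.png");s=cv2.imread("pics/side0.png")
a=cv2.resize(t[115:275,230:510],None,fx=2.8,fy=2.8,interpolation=cv2.INTER_CUBIC)
cv2.imwrite("pics/ta.png",a)
b=cv2.resize(s[155:345,225:505],None,fx=2.8,fy=2.8,interpolation=cv2.INTER_CUBIC)
cv2.imwrite("pics/sb.png",np.clip(b*1.5,0,255).astype(np.uint8))
E
cat > h.py <<'E'
import numpy as np,cv2
from cell import ctrl,imaging
def ray(n,uv,p=None):
    p=p or imaging.camera_params(n);R=np.array(p["R"]);t=np.array(p["t"])
    f=200/np.tan(np.radians(p["vfov"])/2)
    d=np.array([(uv[0]-p["cx"])/f,(uv[1]-p["cy"])/f,1.])
    return -R.T@t,R.T@d
def pt(n,uv,z,p=None):
    o,d=ray(n,uv,p);return o+d*(z-o[2])/d[2]
def proj(n,X,p=None):
    p=p or imaging.camera_params(n);c=np.array(p["R"])@X+np.array(p["t"]);f=200/np.tan(np.radians(p["vfov"])/2)
    return np.array([p["cx"],p["cy"]])+f*c[:2]/c[2]
E
```

```text
(no output)
```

View pics/ta.png

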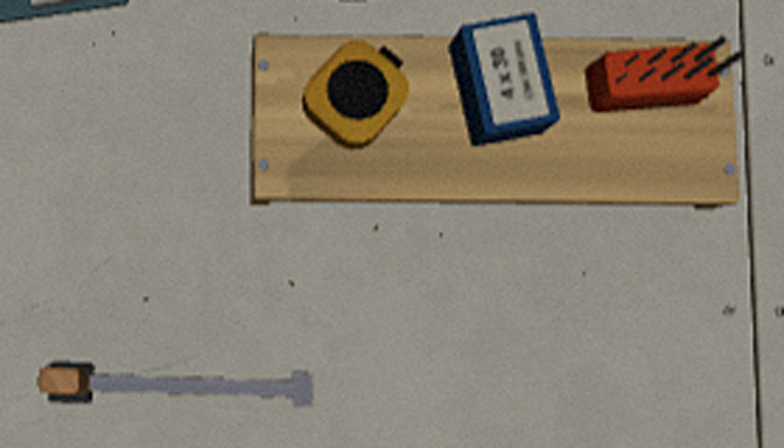

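View pics/sb.png

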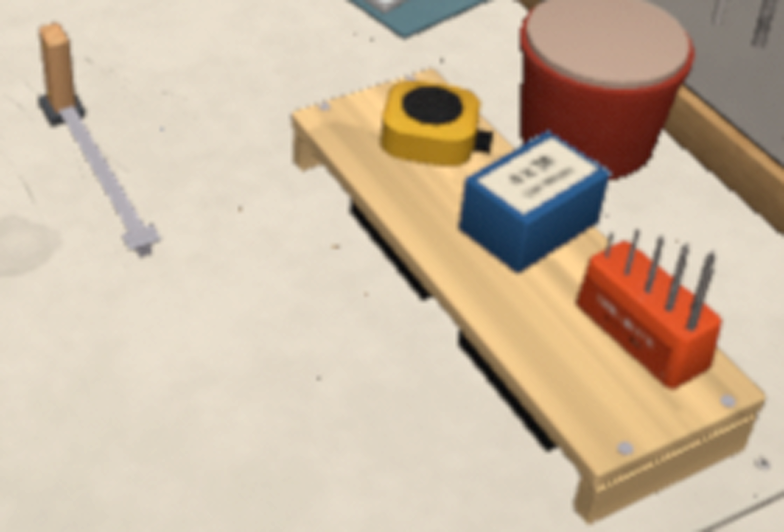

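The crops show three things:
- **Shelf:** front corners at top-image (321,187) and (494,187).
- **Hook:** strip running from (262,251) to (342,253).
- **Skirt:** visible in the side view, with a lighter gap at crop (428,298)–(460,335). I'll use this only as a prior for the feeling.

```bash
python3 - <<'E'
from h import *
T=lambda u,v:(230+u/2.8,115+v/2.8); S=lambda u,v:(225+u/2.8,155+v/2.8)
np.set_printoptions(precision=4,suppress=True)
L=pt("top",T(253,201),.05);Rr=pt("top",T(738,202),.05);B=pt("top",T(256,36),.05)
Ls=pt("side",S(292,113),.05);Rs=pt("side",S(596,475),.05)
for n,q in(("L",L),("R",Rr),("B",B),("Ls",Ls),("Rs",Rs)):print(n,q)
print("width",np.linalg.norm(L-Rr),np.linalg.norm(Ls-Rs),"depth",np.linalg.norm(L-B))
P=(L+Ls)/2;Q=(Rr+Rs)/2
y=(P-Q)/np.linalg.norm(P-Q);x=np.array([y[1],-y[0],0]);O=(P+Q)/2*[1,1,0];print("O",O,"x",x,"yaw",np.degrees(np.arctan2(x[1],x[0])))
for n,c in(("strip",(350,213)),("gapL",(425,300)),("gapR",(460,345)),("end",(548,450))):
    w=pt("side",S(*c),.002)-O;print(n,w@x,w@y)
# hook
print("spade end mid top",pt("top",T(313,388),.014),"neck",pt("top",T(92,381),.014))
print("grip top top",pt("top",T(63,379),.078),"side",pt("side",S(55,33),.078))
print("spade side",pt("side",S(142,238),.014),"neck side",pt("side",S(68,113),.014))
im=cv2.imread("pics/top0.png");hsv=cv2.cvtColor(im,cv2.COLOR_BGR2HSV).astype(int)
b=im.astype(int);m=((b[:,:,0]-b[:,:,2])>8)&(b.sum(2)>200);k=np.zeros_like(m);k[235:270,258:350]=m[235:270,258:350]
v,u=np.nonzero(k);c=np.array([pt("top",q,.014)[:2] for q in zip(u,v)]);
print(len(c),c.min(0),c.max(0))
vx=cv2.fitLine(c[c[:,1]>np.quantile(c[:,1],.25)].astype(np.float32),cv2.DIST_HUBER,0,1e-5,1e-5).ravel();print(vx,np.degrees(np.arctan2(vx[1],vx[0])))
E
```

```text
L [0.5806 0.1494 0.05  ]
R [ 0.5904 -0.2078  0.05  ]
B [0.7054 0.1501 0.05  ]
Ls [0.5834 0.1431 0.05  ]
Rs [ 0.5896 -0.211   0.05  ]
width 0.35731194124999 0.35414073494649145 depth 0.12471445552843663
O [ 0.586  -0.0316  0.    ] x [0.9997 0.0224 0.    ] yaw 1.2862886196997219
strip 0.013436279106771245 0.10627030441453734
gapL 0.015307951515167511 0.009431788341614492
gapR 0.013972947206377413 -0.03446926069108021
end 0.014596844060236928 -0.12768993115551697
spade end mid top [0.4476 0.1006 0.014 ] neck [0.4487 0.264  0.014 ]
grip top top [0.4484 0.2774 0.078 ] side [0.449  0.2746 0.078 ]
spade side [0.4474 0.1034 0.014 ] neck side [0.4476 0.2569 0.014 ]
260 [0.4382 0.1024] [0.457 0.266]
[0.0122 0.9999 0.448  0.1974] 89.299545
```

Call:
arm_command:
  steps:
    - {"claw": 0, "x": 0.0266, "y": -0.0272, "z": -0.013, "az": -8.15}
    - {"claw": 0, "x": 0.0266, "y": -0.0272, "z": -0.013, "az": -8.15}
    - {"claw": 0, "x": 0.0266, "y": -0.0272, "z": -0.013, "az": -8.15}
    - {"claw": 0, "x": 0.0266, "y": -0.0272, "z": -0.013, "az": -8.15}
    - {"claw": 0, "x": 0.0266, "y": -0.0272, "z": -0.013, "az": -8.15}
    - {"claw": 0, "x": 0.0266, "y": -0.0272, "z": -0.013, "az": -8.15}
    - {"claw": 0, "x": 0.0266, "y": -0.0272, "z": -0.013, "az": -8.15}
    - {"claw": 0, "x": 0.0266, "y": -0.0272, "z": -0.013, "az": -8.15}
  grip_force: 60

```text
schema error: expected keys claw, x, y, z, ax, ay, az
```

All keys are required.

Call:
arm_command:
  steps:
    - {"claw": 0, "x": 0.0266, "y": -0.0272, "z": -0.013, "ax": 0, "ay": 0, "az": -8.15}
    - {"claw": 0, "x": 0.0266, "y": -0.0272, "z": -0.013, "ax": 0, "ay": 0, "az": -8.15}
    - {"claw": 0, "x": 0.0266, "y": -0.0272, "z": -0.013, "ax": 0, "ay": 0, "az": -8.15}
    - {"claw": 0, "x": 0.0266, "y": -0.0272, "z": -0.013, "ax": 0, "ay": 0, "az": -8.15}
    - {"claw": 0, "x": 0.0266, "y": -0.0272, "z": -0.013, "ax": 0, "ay": 0, "az": -8.15}
    - {"claw": 0, "x": 0.0266, "y": -0.0272, "z": -0.013, "ax": 0, "ay": 0, "az": -8.15}
    - {"claw": 0, "x": 0.0266, "y": -0.0272, "z": -0.013, "ax": 0, "ay": 0, "az": -8.15}
    - {"claw": 0, "x": 0.0266, "y": -0.0272, "z": -0.013, "ax": 0, "ay": 0, "az": -8.15}
  grip_force: 60

```text
t: 1.1
eef_pos: [0.4499, 0.2778, 0.1264]
tool_rot: [[0.017, 1.0, -0.001], [1.0, -0.017, -0.0], [-0.0, -0.001, -1.0]]
force: [0.6, 1.1, -0.5]
width: 0.0854
finger_force: 0.0
```

Call:
arm_command:
  steps:
    - {"claw": 0, "x": 0, "y": 0, "z": -0.03, "ax": 0, "ay": 0, "az": 0}
    - {"claw": 0, "x": 0, "y": 0, "z": -0.03, "ax": 0, "ay": 0, "az": 0}
    - {"claw": 0, "x": 0, "y": 0, "z": -0.025, "ax": 0, "ay": 0, "az": 0}
    - {"claw": 0, "x": 0, "y": 0, "z": -0.0115, "ax": 0, "ay": 0, "az": 0}
    - {"claw": 0.9, "x": 0, "y": 0, "z": 0, "ax": 0, "ay": 0, "az": 0}
    - {"claw": 0.9, "x": 0, "y": 0, "z": 0, "ax": 0, "ay": 0, "az": 0}
    - {"claw": 0.9, "x": 0, "y": 0, "z": 0, "ax": 0, "ay": 0, "az": 0}
    - {"claw": 0.9, "x": 0, "y": 0, "z": 0, "ax": 0, "ay": 0, "az": 0}
  grip_force: 60

```text
t: 2.1
eef_pos: [0.4499, 0.2792, 0.0317]
tool_rot: [[0.012, 1.0, 0.002], [1.0, -0.012, 0.001], [0.001, 0.002, -1.0]]
force: [-0.7, 0.1, 5.8]
width: 0.0175
finger_force: 63.1
```

Call:
arm_command:
  steps:
    - {"claw": 0.9, "x": 0, "y": 0, "z": 0.01, "ax": 0, "ay": 0, "az": 0}
    - {"claw": 0.9, "x": 0, "y": 0, "z": 0.015, "ax": 0, "ay": 0, "az": 0}
    - {"claw": 0.9, "x": 0, "y": 0, "z": 0.015, "ax": 0, "ay": 0, "az": 0}
    - {"claw": 0.9, "x": -0.013, "y": -0.04, "z": 0, "ax": 0, "ay": 0, "az": 9.2}
    - {"claw": 0.9, "x": -0.013, "y": -0.04, "z": 0, "ax": 0, "ay": 0, "az": 9.2}
    - {"claw": 0.9, "x": -0.013, "y": -0.03, "z": 0, "ax": 0, "ay": 0, "az": 9.2}
    - {"claw": 0.9, "x": -0.013, "y": -0.03, "z": 0, "ax": 0, "ay": 0, "az": 9.2}
    - {"claw": 0.9, "x": -0.013, "y": -0.03, "z": 0, "ax": 0, "ay": 0, "az": 9.2}

```text
t: 3.1
eef_pos: [0.3844, 0.108, 0.0721]
tool_rot: [[-0.715, 0.699, 0.002], [0.699, 0.715, 0.0], [-0.001, 0.001, -1.0]]
force: [0.8, -0.2, -1.2]
width: 0.0173
finger_force: 62.1
```

Call:
arm_command:
  steps:
    - {"claw": 0.9, "x": 0, "y": -0.03, "z": 0, "ax": 0, "ay": 0, "az": 9.2}
    - {"claw": 0.9, "x": 0, "y": -0.03, "z": 0, "ax": 0, "ay": 0, "az": 9.2}
    - {"claw": 0.9, "x": 0, "y": -0.03, "z": 0, "ax": 0, "ay": 0, "az": 9.2}
    - {"claw": 0.9, "x": 0, "y": -0.03, "z": 0, "ax": 0, "ay": 0, "az": 9.2}
    - {"claw": 0.9, "x": 0, "y": -0.03, "z": 0, "ax": 0, "ay": 0, "az": 9.2}
    - {"claw": 0.9, "x": 0, "y": 0, "z": 0, "ax": 0, "ay": 0, "az": 0}
    - {"claw": 0.9, "x": 0, "y": 0, "z": 0, "ax": 0, "ay": 0, "az": 0}

```text
t: 3.98
eef_pos: [0.3846, -0.0408, 0.0715]
tool_rot: [[-1.0, -0.021, 0.001], [-0.021, 1.0, 0.0], [-0.001, 0.0, -1.0]]
force: [-0.4, 0.1, -1.9]
width: 0.017
finger_force: 62.1
```

```bash
python3 - <<'E'
from h import *
np.set_printoptions(precision=4,suppress=True)
s=ctrl.sense();print(s["t"],s["eef_pos"],s["tool_rot"],s["force"],s["moment"])
a=imaging.camera("top")[:,:,::-1];b=imaging.camera("side")[:,:,::-1]
cv2.imwrite("pics/t1.png",a);cv2.imwrite("pics/s1.png",b)
a=cv2.resize(a[150:290,300:440],None,fx=2.8,fy=2.8,interpolation=cv2.INTER_CUBIC)
b=cv2.resize(b[155:295,240:380],None,fx=2.8,fy=2.8,interpolation=cv2.INTER_CUBIC)
cv2.imwrite("pics/c1.png",np.clip(np.hstack([a,b])*1.3,0,255).astype(np.uint8))
E
```

```text
3.975 [ 0.3846 -0.0408  0.0715] [[-0.9998 -0.0213  0.0009]
 [-0.0213  0.9998  0.0004]
 [-0.0009  0.0004 -1.    ]] [-0.3579  0.1296 -1.8591] [-0.0024  0.0638 -0.006 ]
```

View pics/c1.png

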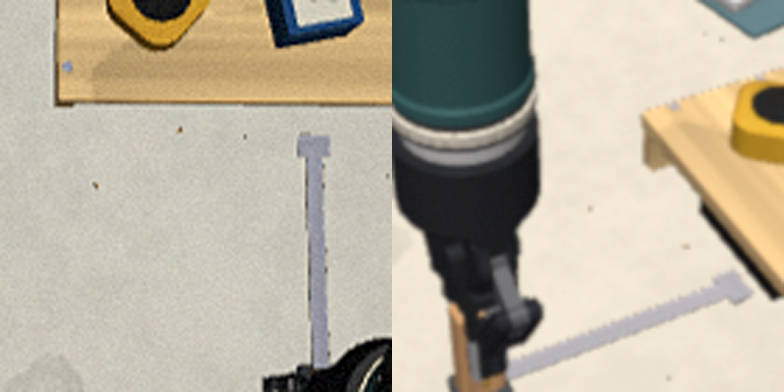

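The hook is held and points at the shelf. The spade end is at top-crop (314,136) and the strip foot at (320,365). In the side view the spade is at crop (735,288).

```bash
python3 - <<'E'
from h import *
np.set_printoptions(precision=4,suppress=True)
T=lambda u,v:(300+u/2.8,150+v/2.8); S=lambda u,v:(240+(u-392)/2.8,155+v/2.8)
e=pt("top",T(314,136),.054);f=pt("top",T(320,365),.054);d=e-f
print("end",e,"foot",f,"yaw",np.degrees(np.arctan2(d[1],d[0])))
for z in(.04,.047,.054):print(z,"spade mid top",pt("top",T(314,146),z),"side",pt("side",S(734,288),z))
L=pt("top",T(57,103),.05);print("shelf L",L)
im=cv2.imread("pics/top0.png")
# front edge line: lowest wood pixel per column
h=cv2.cvtColor(im,cv2.COLOR_BGR2HSV);m=((h[...,0]>8)&(h[...,0]<25)&(h[...,1]>70)&(h[...,2]>90))
P=[]
for u in range(330,485):
    v=np.nonzero(m[165:200,u])[0]
    if len(v):P.append(pt("top",(u,165+v.max()+.5),.05)[:2])
l=cv2.fitLine(np.array(P,np.float32),cv2.DIST_HUBER,0,1e-5,1e-5).ravel();print(l,"edge yaw",np.degrees(np.arctan2(-l[0],l[1])))
E
```

```text
end [ 0.5611 -0.0375  0.054 ] foot [ 0.3983 -0.04    0.054 ] yaw 0.8553643180877251
0.04 spade mid top [ 0.5558 -0.041   0.04  ] side [ 0.561  -0.0309  0.04  ]
0.047 spade mid top [ 0.5548 -0.0392  0.047 ] side [ 0.5572 -0.0366  0.047 ]
0.054 spade mid top [ 0.5538 -0.0374  0.054 ] side [ 0.5534 -0.0422  0.054 ]
shelf L [0.5806 0.1494 0.05  ]
[ 0.0174 -0.9998  0.5855 -0.0046] edge yaw -179.00499
```

Call:
arm_command:
  steps:
    - {"claw": 0.9, "x": 0, "y": 0.017, "z": -0.014, "ax": 0, "ay": 0, "az": 0}
    - {"claw": 0.9, "x": 0, "y": 0.017, "z": -0.014, "ax": 0, "ay": 0, "az": 0}
    - {"claw": 0.9, "x": 0.014, "y": 0, "z": 0, "ax": 0, "ay": 0, "az": 0}
    - {"claw": 0.9, "x": 0.012, "y": 0, "z": 0, "ax": 0, "ay": 0, "az": 0}
    - {"claw": 0.9, "x": 0, "y": 0, "z": 0, "ax": 0, "ay": 0, "az": 0}
    - {"claw": 0.9, "x": 0, "y": 0, "z": 0, "ax": 0, "ay": 0, "az": 0}
  grip_force: 80

```text
t: 4.82
eef_pos: [0.4107, -0.0074, 0.0431]
tool_rot: [[-1.0, -0.022, 0.0], [-0.022, 1.0, -0.0], [-0.0, -0.0, -1.0]]
force: [0.5, 0.6, -1.8]
width: 0.0169
finger_force: 79.9
```

Call:
arm_command:
  steps:
    - {"claw": 0.9, "x": 0.004, "y": 0, "z": 0, "ax": 0, "ay": 0, "az": 0}
    - {"claw": 0.9, "x": 0.003, "y": 0, "z": 0, "ax": 0, "ay": 0, "az": 0}
    - {"claw": 0.9, "x": 0, "y": 0, "z": 0, "ax": 0, "ay": 0, "az": 0}

```text
t: 5.2
eef_pos: [0.4177, -0.0072, 0.0429]
tool_rot: [[-1.0, -0.023, 0.0], [-0.023, 1.0, 0.0], [-0.0, 0.0, -1.0]]
force: [-0.3, 0.1, -1.3]
width: 0.0172
finger_force: 79.9
```

Call:
arm_command:
  steps:
    - {"claw": 0.9, "x": 0.002, "y": 0, "z": 0, "ax": 0, "ay": 0, "az": 0}
    - {"claw": 0.9, "x": 0.001, "y": 0, "z": 0, "ax": 0, "ay": 0, "az": 0}
    - {"claw": 0.9, "x": 0, "y": 0, "z": 0, "ax": 0, "ay": 0, "az": 0}

```text
t: 5.58
eef_pos: [0.4204, -0.0071, 0.0428]
tool_rot: [[-1.0, -0.023, -0.0], [-0.023, 1.0, 0.0], [0.0, 0.0, -1.0]]
force: [0.3, -0.3, -1.3]
width: 0.0174
finger_force: 79.9
```

Call:
arm_command:
  steps:
    - {"claw": 0.9, "x": 0.002, "y": 0, "z": 0, "ax": 0, "ay": 0, "az": 0}
    - {"claw": 0.9, "x": 0, "y": 0, "z": 0, "ax": 0, "ay": 0, "az": 0}

```text
t: 5.82
eef_pos: [0.4217, -0.007, 0.0426]
tool_rot: [[-1.0, -0.023, -0.002], [-0.023, 1.0, 0.0], [0.002, 0.0, -1.0]]
force: [-2.3, -0.2, 0.4]
width: 0.0172
finger_force: 80.0
```

Contact with the strip at about TCP x 0.421. Next I slide right along it.

Call:
arm_command:
  steps:
    - {"claw": 0.9, "x": 0.001, "y": -0.003, "z": 0, "ax": 0, "ay": 0, "az": 0}
    - {"claw": 0.9, "x": 0, "y": -0.003, "z": 0, "ax": 0, "ay": 0, "az": 0}
    - {"claw": 0.9, "x": 0, "y": 0, "z": 0, "ax": 0, "ay": 0, "az": 0}

```text
t: 6.2
eef_pos: [0.4225, -0.0131, 0.0422]
tool_rot: [[-1.0, -0.023, -0.002], [-0.023, 1.0, 0.001], [0.002, 0.001, -1.0]]
force: [-4.0, 1.5, -2.0]
width: 0.0169
finger_force: 80.0
```

Call:
arm_command:
  steps:
    - {"claw": 0.9, "x": 0, "y": -0.003, "z": 0, "ax": 0, "ay": 0, "az": 0}
    - {"claw": 0.9, "x": 0, "y": -0.003, "z": 0, "ax": 0, "ay": 0, "az": 0}
    - {"claw": 0.9, "x": 0, "y": 0, "z": 0, "ax": 0, "ay": 0, "az": 0}

```text
t: 6.58
eef_pos: [0.4229, -0.0193, 0.0426]
tool_rot: [[-1.0, -0.023, -0.001], [-0.023, 1.0, 0.0], [0.001, 0.0, -1.0]]
force: [-4.6, 1.8, -3.4]
width: 0.0172
finger_force: 80.0
```

Call:
arm_command:
  steps:
    - {"claw": 0.9, "x": 0, "y": -0.003, "z": 0, "ax": 0, "ay": 0, "az": 0}
    - {"claw": 0.9, "x": 0, "y": -0.003, "z": 0, "ax": 0, "ay": 0, "az": 0}
    - {"claw": 0.9, "x": 0, "y": 0, "z": 0, "ax": 0, "ay": 0, "az": 0}

```text
t: 6.95
eef_pos: [0.4231, -0.0252, 0.0427]
tool_rot: [[-1.0, -0.023, -0.001], [-0.023, 1.0, 0.0], [0.001, 0.0, -1.0]]
force: [-5.3, 1.7, -1.5]
width: 0.0172
finger_force: 80.0
```

Call:
arm_command:
  steps:
    - {"claw": 0.9, "x": 0, "y": -0.003, "z": 0, "ax": 0, "ay": 0, "az": 0}
    - {"claw": 0.9, "x": 0, "y": -0.003, "z": 0, "ax": 0, "ay": 0, "az": 0}
    - {"claw": 0.9, "x": 0, "y": 0, "z": 0, "ax": 0, "ay": 0, "az": 0}

```text
t: 7.32
eef_pos: [0.4233, -0.0313, 0.0427]
tool_rot: [[-1.0, -0.023, -0.0], [-0.023, 1.0, -0.0], [0.0, -0.0, -1.0]]
force: [-4.6, 1.6, -1.2]
width: 0.0167
finger_force: 80.0
```

Call:
arm_command:
  steps:
    - {"claw": 0.9, "x": 0, "y": -0.003, "z": 0, "ax": 0, "ay": 0, "az": 0}
    - {"claw": 0.9, "x": 0, "y": 0, "z": 0, "ax": 0, "ay": 0, "az": 0}

```text
t: 7.58
eef_pos: [0.4257, -0.035, 0.0439]
tool_rot: [[-1.0, -0.022, 0.006], [-0.022, 1.0, -0.002], [-0.006, -0.002, -1.0]]
force: [0.5, -0.5, -1.0]
width: 0.0174
finger_force: 79.9
```

Call:
arm_command:
  steps:
    - {"claw": 0.9, "x": 0, "y": -0.003, "z": 0, "ax": 0, "ay": 0, "az": 0}
    - {"claw": 0.9, "x": 0, "y": 0, "z": 0, "ax": 0, "ay": 0, "az": 0}

```text
t: 7.82
eef_pos: [0.4244, -0.0375, 0.0434]
tool_rot: [[-1.0, -0.022, 0.002], [-0.022, 1.0, -0.0], [-0.002, -0.0, -1.0]]
force: [0.1, -1.0, -1.7]
width: 0.0174
finger_force: 80.0
```

Call:
arm_command:
  steps:
    - {"claw": 0.9, "x": 0, "y": -0.003, "z": 0, "ax": 0, "ay": 0, "az": 0}
    - {"claw": 0.9, "x": 0, "y": 0, "z": 0, "ax": 0, "ay": 0, "az": 0}

```text
t: 8.07
eef_pos: [0.4236, -0.0403, 0.0429]
tool_rot: [[-1.0, -0.023, 0.0], [-0.023, 1.0, -0.0], [-0.0, -0.0, -1.0]]
force: [0.0, -0.2, -1.2]
width: 0.0169
finger_force: 80.0
```

Call:
arm_command:
  steps:
    - {"claw": 0.9, "x": 0, "y": -0.003, "z": 0, "ax": 0, "ay": 0, "az": 0}
    - {"claw": 0.9, "x": 0, "y": 0, "z": 0, "ax": 0, "ay": 0, "az": 0}

```text
t: 8.32
eef_pos: [0.4235, -0.0433, 0.0428]
tool_rot: [[-1.0, -0.023, 0.0], [-0.023, 1.0, 0.0], [-0.0, 0.0, -1.0]]
force: [-0.9, -0.4, -1.5]
width: 0.0172
finger_force: 80.0
```

The reaction vanishes once the TCP passes y ≈ -0.034. With 16 mm of free play the cut-out's middle is at TCP y ≈ -0.042, and the camera prior agrees with that. Now I lift slightly, go through, and probe downwards for the ring's front.

Call:
arm_command:
  steps:
    - {"claw": 0.9, "x": 0, "y": 0.001, "z": 0.0015, "ax": 0, "ay": 0, "az": 0}
    - {"claw": 0.9, "x": 0.01, "y": 0, "z": 0, "ax": 0, "ay": 0, "az": 0}
    - {"claw": 0.9, "x": 0.01, "y": 0, "z": 0, "ax": 0, "ay": 0, "az": 0}
    - {"claw": 0.9, "x": 0.01, "y": 0, "z": 0, "ax": 0, "ay": 0, "az": 0}
    - {"claw": 0.9, "x": 0.008, "y": 0.004, "z": 0, "ax": 0, "ay": 0, "az": 0}
    - {"claw": 0.9, "x": 0.008, "y": 0.0045, "z": 0, "ax": 0, "ay": 0, "az": 0}
    - {"claw": 0.9, "x": 0, "y": 0, "z": 0, "ax": 0, "ay": 0, "az": 0}
    - {"claw": 0.9, "x": 0, "y": 0, "z": 0, "ax": 0, "ay": 0, "az": 0}

```text
t: 9.32
eef_pos: [0.4692, -0.0335, 0.0442]
tool_rot: [[-1.0, -0.023, -0.001], [-0.023, 1.0, 0.0], [0.001, 0.0, -1.0]]
force: [-1.3, -0.3, -2.1]
width: 0.0167
finger_force: 80.0
```

```bash
cat > s.py <<'E'
from cell import ctrl
import numpy as np
np.set_printoptions(precision=4,suppress=True)
s=ctrl.sense();print(s["t"],np.array(s["eef_pos"]),"F",np.array(s["force"]),"M",np.array(s["moment"]),np.array(s["tool_rot"])[:,2])
E
python3 s.py
```

```text
9.325 [ 0.4692 -0.0335  0.0442] F [-1.2802 -0.3414 -2.1066] M [-0.0082  0.0358 -0.0054] [-0.0006  0.0001 -1.    ]
```

Call:
arm_command:
  steps:
    - {"claw": 0.9, "x": 0, "y": 0, "z": -0.003, "ax": 0, "ay": 0, "az": 0}
    - {"claw": 0.9, "x": 0, "y": 0, "z": -0.003, "ax": 0, "ay": 0, "az": 0}
    - {"claw": 0.9, "x": 0, "y": 0, "z": 0, "ax": 0, "ay": 0, "az": 0}

```text
t: 9.7
eef_pos: [0.47, -0.0338, 0.0391]
tool_rot: [[-1.0, -0.023, 0.002], [-0.023, 1.0, -0.0], [-0.002, -0.0, -1.0]]
force: [-3.0, 0.7, 3.6]
width: 0.0172
finger_force: 80.7
```

```bash
python3 s.py
```

```text
9.7 [ 0.47   -0.0338  0.0391] F [-3.049   0.7079  3.5851] M [ 0.0284 -0.3038 -0.0049] [ 0.0017 -0.0002 -1.    ]
```

Call:
arm_command:
  steps:
    - {"claw": 0.9, "x": 0, "y": 0, "z": 0.006, "ax": 0, "ay": 0, "az": 0}
    - {"claw": 0.9, "x": -0.008, "y": 0, "z": 0, "ax": 0, "ay": 0, "az": 0}
    - {"claw": 0.9, "x": 0, "y": 0, "z": -0.003, "ax": 0, "ay": 0, "az": 0}
    - {"claw": 0.9, "x": 0, "y": 0, "z": -0.003, "ax": 0, "ay": 0, "az": 0}
    - {"claw": 0.9, "x": 0, "y": 0, "z": 0, "ax": 0, "ay": 0, "az": 0}

```text
t: 10.32
eef_pos: [0.461, -0.0335, 0.0376]
tool_rot: [[-1.0, -0.023, -0.001], [-0.023, 1.0, 0.0], [0.001, 0.0, -1.0]]
force: [-0.1, -0.1, -1.8]
width: 0.0168
finger_force: 80.1
```

```bash
python3 s.py
```

```text
10.325 [ 0.461  -0.0335  0.0376] F [-0.0683 -0.0506 -1.7778] M [-0.042   0.0659  0.0087] [-0.0014  0.0004 -1.    ]
```

Call:
arm_command:
  steps:
    - {"claw": 0.9, "x": 0, "y": 0, "z": 0.006, "ax": 0, "ay": 0, "az": 0}
    - {"claw": 0.9, "x": 0.0045, "y": 0, "z": 0, "ax": 0, "ay": 0, "az": 0}
    - {"claw": 0.9, "x": 0, "y": 0, "z": -0.003, "ax": 0, "ay": 0, "az": 0}
    - {"claw": 0.9, "x": 0, "y": 0, "z": -0.003, "ax": 0, "ay": 0, "az": 0}
    - {"claw": 0.9, "x": 0, "y": 0, "z": 0, "ax": 0, "ay": 0, "az": 0}

```text
t: 10.95
eef_pos: [0.4654, -0.0335, 0.0377]
tool_rot: [[-1.0, -0.023, -0.001], [-0.023, 1.0, 0.0], [0.001, 0.0, -1.0]]
force: [-0.3, 0.2, -2.0]
width: 0.0172
finger_force: 80.1
```

```bash
python3 s.py
```

```text
10.95 [ 0.4654 -0.0335  0.0377] F [-0.3436  0.156  -2.0298] M [-0.0325  0.0842 -0.0345] [-0.0014  0.0004 -1.    ]
```

The ring's front lies between TCP x 0.4655 and 0.4693, so its centre is at TCP x ≈ 0.488. Next I probe for the bore.

Call:
arm_command:
  steps:
    - {"claw": 0.9, "x": 0, "y": 0, "z": 0.006, "ax": 0, "ay": 0, "az": 0}
    - {"claw": 0.9, "x": 0.0, "y": 0, "z": 0, "ax": 0, "ay": 0, "az": 0}
    - {"claw": 0.9, "x": 0.0115, "y": 0, "z": 0, "ax": 0, "ay": 0, "az": 0}
    - {"claw": 0.9, "x": 0.0115, "y": 0, "z": 0, "ax": 0, "ay": 0, "az": 0}
    - {"claw": 0.9, "x": 0, "y": 0, "z": 0, "ax": 0, "ay": 0, "az": 0}
    - {"claw": 0.9, "x": 0, "y": 0, "z": -0.003, "ax": 0, "ay": 0, "az": 0}
    - {"claw": 0.9, "x": 0, "y": 0, "z": -0.003, "ax": 0, "ay": 0, "az": 0}
    - {"claw": 0.9, "x": 0, "y": 0, "z": 0, "ax": 0, "ay": 0, "az": 0}

```text
t: 11.95
eef_pos: [0.4883, -0.0335, 0.0378]
tool_rot: [[-1.0, -0.023, -0.001], [-0.023, 1.0, 0.0], [0.001, 0.0, -1.0]]
force: [0.7, -0.2, -0.7]
width: 0.017
finger_force: 80.1
```

```bash
python3 s.py
```

```text
11.95 [ 0.4883 -0.0335  0.0378] F [ 0.6833 -0.1909 -0.7398] M [0.0124 0.0454 0.0384] [-0.0013  0.0003 -1.    ]
```

No contact where the bore should be, so the tip is over it. I lower it, centre the ring on the cut-out (overshoot and back), and start pulling.

Call:
arm_command:
  steps:
    - {"claw": 0.9, "x": 0, "y": 0, "z": -0.002, "ax": 0, "ay": 0, "az": 0}
    - {"claw": 0.9, "x": 0, "y": 0, "z": -0.002, "ax": 0, "ay": 0, "az": 0}
    - {"claw": 0.9, "x": 0, "y": -0.004, "z": 0, "ax": 0, "ay": 0, "az": 0}
    - {"claw": 0.9, "x": 0, "y": -0.004, "z": 0, "ax": 0, "ay": 0, "az": 0}
    - {"claw": 0.9, "x": 0, "y": -0.004, "z": 0, "ax": 0, "ay": 0, "az": 0}
    - {"claw": 0.9, "x": 0, "y": 0.003, "z": 0, "ax": 0, "ay": 0, "az": 0}
    - {"claw": 0.9, "x": -0.004, "y": 0, "z": 0, "ax": 0, "ay": 0, "az": 0}
    - {"claw": 0.9, "x": -0.006, "y": 0, "z": 0, "ax": 0, "ay": 0, "az": 0}

```text
t: 12.95
eef_pos: [0.4787, -0.0425, 0.0344]
tool_rot: [[-1.0, -0.023, 0.0], [-0.023, 1.0, 0.0], [-0.0, 0.0, -1.0]]
force: [-0.1, -0.2, -0.9]
width: 0.017
finger_force: 80.0
```

```bash
python3 s.py
```

```text
12.95 [ 0.4787 -0.0425  0.0344] F [-0.0699 -0.2402 -0.9247] M [ 0.0032 -0.0145 -0.0138] [ 0.0001  0.     -1.    ]
```

Call:
arm_command:
  steps:
    - {"claw": 0.9, "x": -0.004, "y": 0, "z": 0, "ax": 0, "ay": 0, "az": 0}
    - {"claw": 0.9, "x": -0.004, "y": 0, "z": 0, "ax": 0, "ay": 0, "az": 0}
    - {"claw": 0.9, "x": -0.004, "y": 0, "z": 0, "ax": 0, "ay": 0, "az": 0}
    - {"claw": 0.9, "x": 0, "y": 0, "z": 0, "ax": 0, "ay": 0, "az": 0}

```text
t: 13.45
eef_pos: [0.4666, -0.0426, 0.0343]
tool_rot: [[-1.0, -0.023, -0.0], [-0.023, 1.0, 0.0], [0.0, 0.0, -1.0]]
force: [-0.4, -0.2, -1.2]
width: 0.0175
finger_force: 80.0
```

Call:
arm_command:
  steps:
    - {"claw": 0.9, "x": -0.005, "y": 0, "z": 0, "ax": 0, "ay": 0, "az": 0}
    - {"claw": 0.9, "x": -0.004, "y": 0, "z": 0, "ax": 0, "ay": 0, "az": 0}
    - {"claw": 0.9, "x": -0.004, "y": 0, "z": 0, "ax": 0, "ay": 0, "az": 0}
    - {"claw": 0.9, "x": 0, "y": 0, "z": 0, "ax": 0, "ay": 0, "az": 0}

```text
t: 13.95
eef_pos: [0.4535, -0.0426, 0.0343]
tool_rot: [[-1.0, -0.023, -0.0], [-0.023, 1.0, 0.0], [0.0, 0.0, -1.0]]
force: [0.2, 0.2, -1.8]
width: 0.0172
finger_force: 80.0
```

Call:
arm_command:
  steps:
    - {"claw": 0.9, "x": -0.003, "y": 0, "z": 0, "ax": 0, "ay": 0, "az": 0}
    - {"claw": 0.9, "x": -0.003, "y": 0, "z": 0, "ax": 0, "ay": 0, "az": 0}
    - {"claw": 0.9, "x": 0, "y": 0, "z": 0, "ax": 0, "ay": 0, "az": 0}

```text
t: 14.32
eef_pos: [0.4477, -0.0426, 0.0343]
tool_rot: [[-1.0, -0.023, -0.0], [-0.023, 1.0, 0.0], [0.0, 0.0, -1.0]]
force: [-0.2, 0.4, -1.5]
width: 0.0174
finger_force: 80.0
```

Call:
arm_command:
  steps:
    - {"claw": 0.9, "x": -0.003, "y": 0, "z": 0, "ax": 0, "ay": 0, "az": 0}
    - {"claw": 0.9, "x": -0.003, "y": 0, "z": 0, "ax": 0, "ay": 0, "az": 0}
    - {"claw": 0.9, "x": 0, "y": 0, "z": 0, "ax": 0, "ay": 0, "az": 0}

```text
t: 14.7
eef_pos: [0.4417, -0.0426, 0.0343]
tool_rot: [[-1.0, -0.023, -0.0], [-0.023, 1.0, 0.0], [0.0, 0.0, -1.0]]
force: [0.8, -0.0, -2.0]
width: 0.0172
finger_force: 80.0
```

Call:
arm_command:
  steps:
    - {"claw": 0.9, "x": -0.003, "y": 0, "z": 0, "ax": 0, "ay": 0, "az": 0}
    - {"claw": 0.9, "x": -0.003, "y": 0, "z": 0, "ax": 0, "ay": 0, "az": 0}
    - {"claw": 0.9, "x": 0, "y": 0, "z": 0, "ax": 0, "ay": 0, "az": 0}

```text
t: 15.08
eef_pos: [0.4357, -0.0426, 0.0343]
tool_rot: [[-1.0, -0.023, -0.0], [-0.023, 1.0, 0.0], [0.0, 0.0, -1.0]]
force: [0.5, 0.4, -1.4]
width: 0.017
finger_force: 80.0
```

Call:
arm_command:
  steps:
    - {"claw": 0.9, "x": -0.003, "y": 0, "z": 0, "ax": 0, "ay": 0, "az": 0}
    - {"claw": 0.9, "x": -0.003, "y": 0, "z": 0, "ax": 0, "ay": 0, "az": 0}
    - {"claw": 0.9, "x": 0, "y": 0, "z": 0, "ax": 0, "ay": 0, "az": 0}

```text
t: 15.45
eef_pos: [0.4296, -0.0426, 0.0343]
tool_rot: [[-1.0, -0.023, -0.0], [-0.023, 1.0, 0.0], [0.0, 0.0, -1.0]]
force: [-0.2, 0.2, -0.8]
width: 0.0172
finger_force: 80.0
```

Call:
arm_command:
  steps:
    - {"claw": 0.9, "x": -0.003, "y": 0, "z": 0, "ax": 0, "ay": 0, "az": 0}
    - {"claw": 0.9, "x": -0.003, "y": 0, "z": 0, "ax": 0, "ay": 0, "az": 0}
    - {"claw": 0.9, "x": 0, "y": 0, "z": 0, "ax": 0, "ay": 0, "az": 0}

```text
t: 15.82
eef_pos: [0.4237, -0.0426, 0.0343]
tool_rot: [[-1.0, -0.023, -0.0], [-0.023, 1.0, 0.0], [0.0, 0.0, -1.0]]
force: [-1.0, -0.2, -1.6]
width: 0.0172
finger_force: 80.0
```

```bash
python3 - <<'E'
from h import *
a=imaging.camera("top")[:,:,::-1];b=imaging.camera("side")[:,:,::-1]
a=cv2.resize(a[150:290,330:470],None,fx=2.8,fy=2.8,interpolation=cv2.INTER_CUBIC)
b=cv2.resize(b[185:325,290:430],None,fx=2.8,fy=2.8,interpolation=cv2.INTER_CUBIC)
cv2.imwrite("pics/c2.png",np.clip(np.hstack([a,b])*1.3,0,255).astype(np.uint8))
E
```

```text
(no output)
```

View pics/c2.png

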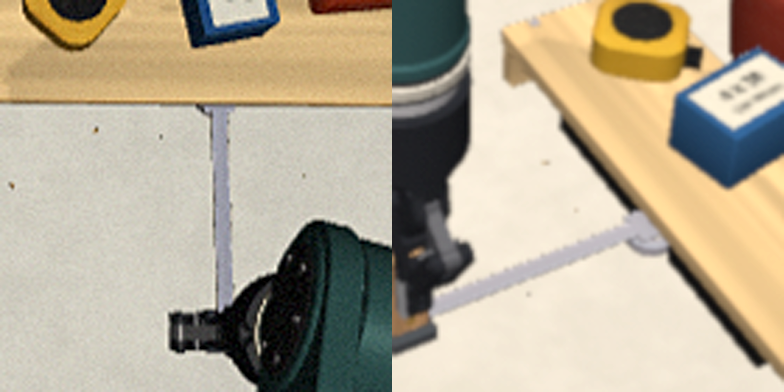

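The side view shows the ring under the spade, in the cut-out at (650,240). It is caught, so I pull it clear.

Call:
arm_command:
  steps:
    - {"claw": 0.9, "x": -0.006, "y": 0, "z": 0, "ax": 0, "ay": 0, "az": 0}
    - {"claw": 0.9, "x": -0.006, "y": 0, "z": 0, "ax": 0, "ay": 0, "az": 0}
    - {"claw": 0.9, "x": -0.008, "y": 0, "z": 0, "ax": 0, "ay": 0, "az": 0}
    - {"claw": 0.9, "x": -0.01, "y": 0, "z": 0, "ax": 0, "ay": 0, "az": 0}
    - {"claw": 0.9, "x": -0.01, "y": 0, "z": 0, "ax": 0, "ay": 0, "az": 0}
    - {"claw": 0.9, "x": -0.01, "y": 0, "z": 0, "ax": 0, "ay": 0, "az": 0}
    - {"claw": 0.9, "x": -0.01, "y": 0, "z": 0, "ax": 0, "ay": 0, "az": 0}
    - {"claw": 0.9, "x": -0.01, "y": 0, "z": 0, "ax": 0, "ay": 0, "az": 0}

```text
t: 16.92
eef_pos: [0.3532, -0.0426, 0.0343]
tool_rot: [[-1.0, -0.023, 0.0], [-0.023, 1.0, 0.0], [-0.0, 0.0, -1.0]]
force: [-0.3, 0.3, -0.6]
width: 0.0172
finger_force: 80.0
```

Call:
arm_command:
  steps:
    - {"claw": 0.9, "x": -0.006, "y": 0, "z": 0, "ax": 0, "ay": 0, "az": 0}
    - {"claw": 0.9, "x": -0.003, "y": 0, "z": 0, "ax": 0, "ay": 0, "az": 0}
    - {"claw": 0.9, "x": 0.003, "y": 0, "z": 0, "ax": 0, "ay": 0, "az": 0}
    - {"claw": 0.9, "x": 0, "y": 0, "z": 0.008, "ax": 0, "ay": 0, "az": 0}
    - {"claw": 0.9, "x": 0, "y": 0, "z": 0.012, "ax": 0, "ay": 0, "az": 0}
    - {"claw": 0.9, "x": 0, "y": 0, "z": 0, "ax": 0, "ay": 0, "az": 0}

```text
t: 17.68
eef_pos: [0.3494, -0.043, 0.056]
tool_rot: [[-1.0, -0.023, 0.003], [-0.023, 1.0, -0.001], [-0.003, -0.001, -1.0]]
force: [-0.7, -0.3, -2.5]
width: 0.0172
finger_force: 79.9
```

```bash
python3 - <<'E'
from h import *
b=imaging.camera("side")[:,:,::-1];a=imaging.camera("top")[:,:,::-1]
a=cv2.resize(a[150:290,330:470],None,fx=2.8,fy=2.8,interpolation=cv2.INTER_CUBIC)
b=cv2.resize(b[185:325,250:390],None,fx=2.8,fy=2.8,interpolation=cv2.INTER_CUBIC)
cv2.imwrite("pics/c3.png",np.clip(np.hstack([a,b])*1.3,0,255).astype(np.uint8))
E
```

```text
(no output)
```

View pics/c3.png

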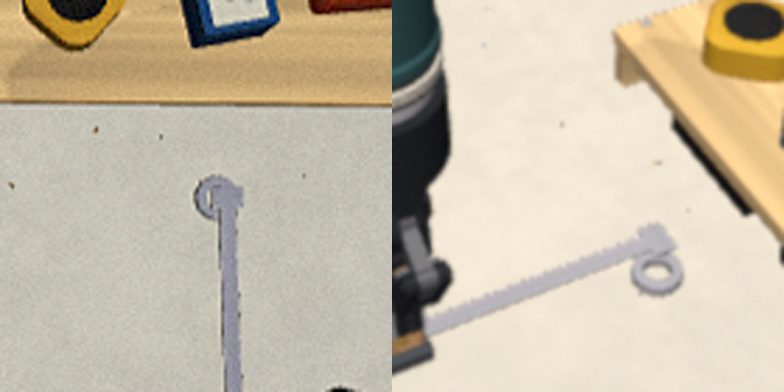

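The ring lies flat in front of the shelf, free of the hook, at side crop (657,272). I set the hook down to the right of it.

Call:
arm_command:
  steps:
    - {"claw": 0.9, "x": -0.006, "y": -0.025, "z": 0, "ax": 0, "ay": 0, "az": 0}
    - {"claw": 0.9, "x": -0.006, "y": -0.025, "z": 0, "ax": 0, "ay": 0, "az": 0}
    - {"claw": 0.9, "x": -0.006, "y": -0.025, "z": 0, "ax": 0, "ay": 0, "az": 0}
    - {"claw": 0.9, "x": 0, "y": 0, "z": -0.01, "ax": 0, "ay": 0, "az": 0}
    - {"claw": 0.9, "x": 0, "y": 0, "z": -0.008, "ax": 0, "ay": 0, "az": 0}
    - {"claw": 0.9, "x": 0, "y": 0, "z": -0.003, "ax": 0, "ay": 0, "az": 0}
    - {"claw": 0.9, "x": 0, "y": 0, "z": 0, "ax": 0, "ay": 0, "az": 0}

```text
t: 18.65
eef_pos: [0.3298, -0.1169, 0.0329]
tool_rot: [[-1.0, -0.024, -0.001], [-0.024, 1.0, 0.001], [0.001, 0.001, -1.0]]
force: [0.2, -0.2, -1.9]
width: 0.0172
finger_force: 80.0
```

Call:
arm_command:
  steps:
    - {"claw": 0.9, "x": 0, "y": 0, "z": -0.001, "ax": 0, "ay": 0, "az": 0}
    - {"claw": 0.9, "x": 0, "y": 0, "z": -0.001, "ax": 0, "ay": 0, "az": 0}
    - {"claw": 0.9, "x": 0, "y": 0, "z": 0, "ax": 0, "ay": 0, "az": 0}

```text
t: 19.02
eef_pos: [0.3303, -0.1176, 0.0317]
tool_rot: [[-1.0, -0.023, 0.001], [-0.023, 1.0, 0.0], [-0.001, -0.0, -1.0]]
force: [-0.7, 0.2, 0.6]
width: 0.0172
finger_force: 80.1
```

```bash
python3 s.py
```

```text
19.025 [ 0.3303 -0.1176  0.0317] F [-0.6611  0.1569  0.6355] M [0.1693 0.1314 0.0361] [ 0.0008  0.     -1.    ]
```

Call:
arm_command:
  steps:
    - {"claw": 0.6, "x": 0, "y": 0, "z": 0, "ax": 0, "ay": 0, "az": 0}
    - {"claw": 0.3, "x": 0, "y": 0, "z": 0, "ax": 0, "ay": 0, "az": 0}
    - {"claw": 0.1, "x": 0, "y": 0, "z": 0, "ax": 0, "ay": 0, "az": 0}
    - {"claw": 0, "x": 0, "y": 0, "z": 0, "ax": 0, "ay": 0, "az": 0}
    - {"claw": 0, "x": 0, "y": 0, "z": 0.02, "ax": 0, "ay": 0, "az": 0}
    - {"claw": 0, "x": 0, "y": 0, "z": 0.04, "ax": 0, "ay": 0, "az": 0}
    - {"claw": 0, "x": 0, "y": 0, "z": 0.05, "ax": 0, "ay": 0, "az": 0}
    - {"claw": 0, "x": 0, "y": 0, "z": 0.05, "ax": 0, "ay": 0, "az": 0}

```text
t: 20.02
eef_pos: [0.3297, -0.1175, 0.1927]
tool_rot: [[-1.0, -0.023, -0.0], [-0.023, 1.0, 0.0], [0.0, 0.0, -1.0]]
force: [0.1, 0.1, -0.2]
width: 0.0854
finger_force: 0.0
```

Call:
arm_command:
  steps:
    - {"claw": 0, "x": -0.02, "y": -0.03, "z": 0.02, "ax": 0, "ay": 0, "az": 0}
    - {"claw": 0, "x": 0, "y": -0.03, "z": 0.0, "ax": 0, "ay": 0, "az": 0}
    - {"claw": 0, "x": 0, "y": -0.03, "z": 0, "ax": 0, "ay": 0, "az": 0}
    - {"claw": 0, "x": 0, "y": 0, "z": 0, "ax": 0, "ay": 0, "az": 0}
    - {"claw": 0, "x": 0, "y": 0, "z": 0, "ax": 0, "ay": 0, "az": 0}

```text
t: 20.65
eef_pos: [0.3099, -0.2071, 0.2111]
tool_rot: [[-1.0, -0.023, -0.0], [-0.023, 1.0, 0.001], [0.0, 0.001, -1.0]]
force: [0.5, -0.1, 0.1]
width: 0.0858
finger_force: 0.0
```

```bash
python3 - <<'E'
from h import *
b=imaging.camera("side")[:,:,::-1];a=imaging.camera("top")[:,:,::-1]
a=cv2.resize(a[150:340,320:500],None,fx=2.2,fy=2.2,interpolation=cv2.INTER_CUBIC)
b=cv2.resize(b[170:360,220:400],None,fx=2.2,fy=2.2,interpolation=cv2.INTER_CUBIC)
cv2.imwrite("pics/c4.png",np.clip(np.hstack([a,b])*1.3,0,255).astype(np.uint8))
E
```

```text
(no output)
```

View pics/c4.png

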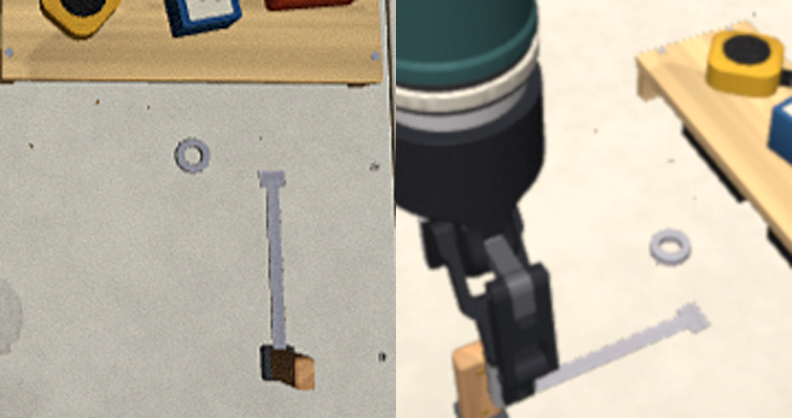

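The ring lies flat at top crop (192,155), and the hook stands at about (278,362). I'll check that the grip's apparent offset at (305,372) fits an upright hook.

```bash
python3 - <<'E'
from h import *
o=np.array([.327,-.1175])
for z in(0,.011,.078):
    q=proj("top",np.array([*o,z]));print(z,(q-[320,150])*2.2)
T=lambda u,v:(320+u/2.2,150+v/2.2)
print("grip top",pt("top",T(305,373),.078),"ring",pt("top",T(192,155),.009),"spade end",pt("top",T(271,170),.014))
E
```

```text
0 [275.44243844 363.05394519]
0.011 [279.31007778 364.58174558]
0.078 [305.14763428 374.78813389]
grip top [ 0.32848435 -0.11741469  0.078     ] ring [ 0.52074049 -0.03798929  0.009     ] spade end [ 0.50787906 -0.11287035  0.014     ]
```

The grip top projects where an upright hook predicts, so the hook is standing. The ring is about 48 mm clear of the shelf's front edge. Handing in.

```bash
python3 -c "
from cell import order
print(order.close_job())"
```

```text
the job is handed in; nothing more can be done
None
```

The ring was felt for, caught through the cut-out and dragged out; it lies flat about 48 mm clear of the shelf, the hook stands upright beside it, and the job was handed in at about 21 s (strip contact read about 5 N at most).

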